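# Scrub the tilted sample cylinder

### The arm

A 6-joint arm with a two-finger parallel gripper is mounted at the origin on the work surface. World frame = base frame: x ahead of the robot, y to its left, z up, the work surface at z = 0. Lengths are in m, angles in rad, forces in N, time in s.
With the tool pointing down it reaches from about 0.25 to 0.725 m from the base axis. Payload 4 kg.
Tool frame: the origin (TCP) lies midway between the tips of the shut fingers; the grasp point (between the pads) lies 19 mm behind it (bot.grip_depth is the distance from the TCP to the grasp point, in m); z points along the fingers, y is the line along which they close (so a half turn about z gives the same grasp; the last joint's range is limited). The gripper opens to 85 mm and grips with 20 to 120 N. Pads are 22 mm wide; open, the fingers measure 114 mm over their backs; the gripper's body (76 mm by 85 mm) begins 54 mm behind the grasp point. The pads swing forward as they close: fully open they stand 13 mm farther back than shut.
Start: joints at [-1.278, 0.241, 0.005, 1.335, 0, 1.571], TCP at [0.144, -0.479, 0.231] pointing down, gripper open.
Joint ranges: [-2.72, 2.72], [-1.05, 1.87], [-1.09, 1.28], [-1.99, 2.15], [-1.42, 1.44], [-3.14, 3.14]. Speed limits (rad/s): [2.79, 2.79, 3.14, 3.14, 3.14, 3.14].

### API

Orientations are given as a unit quaternion [x, y, z, w].
In Python, from workcell import bot gives the robot as it stands.
- The arm moves only by the shell command python3 -m creep 'ROWS'. ROWS is JSON, one flat list of numbers, 5 for each row, row after row: the shift along the world's x, y, z in m, then the turn about the world's z in rad, then the finger opening in m, from 0 to 0.0854. In form: [x, y, z, twist, claw, x, y, z, twist, claw, ...]. A call has 1 to 10 rows; each row is the pose to reach, as a shift and turn from the pose commanded when the call began; what a row does not reach only later rows make up. A row lasts 1/12 s, in which the tool goes at most 41.7 mm and 7.16 degrees, less where a joint would pass 70% of its speed; a pose out of reach is approached as far as the arm can. A call with a gripper value outside its range is refused whole. The fingers move at their own pace and stop on an object; the grip force is fixed at half the most. Time passes only in rows, so rows that repeat a pose let the fingers close. It gives the time, the measured TCP pose, the force, the opening and the grip force at its end, in the units of the state.
- bot.get_obs(): the state, without advancing time (a new reading comes with each control period).
- bot.camera(name): name is "scene" or "top" or "wrist"; returns a dict with "pixels" (384x512x3 uint8, red, green, blue), "camera_matrix" (3x3 intrinsics, pixels), "extrinsics" (4x4, takes a point from world to camera coordinates); the wrist camera has in their place "T_tool_cam" (4x4, takes a point from camera to tool coordinates, whose origin is the TCP and whose axes are the flange's). Camera axes: x right, y down, z forward; pixel columns grow to the right and rows downward; lengths in m; the calibration is good to about 2 mm. A picture is of the moment at which its call begins: read the wrist's pose just before it. There is no depth.
- bot.job_done(): hands the job in; it is judged then, once.
Trained networks look in the newest picture that a camera, given by its name, has taken for a name from the list of things; names that differ only in an ending like _2 or _b are one class to them, and where a whole thing is asked for, a point or a joint stands for the part that bears it (a point fixed in the world has none). Each returns a list of dicts, best first, with "score" (0 to 1); they miss things now and then, are a little off and sometimes report something else, mostly with a low value. They report only what shows in the picture. A call takes as long as a camera call.
- bot.look_for(camera, thing): "centre" ([column, row] as shares, 0 to 1, of the picture: columns of its width, rows of its height, amid what is visible of it).
- bot.place_of(camera, thing): "centre" ([column, row] as shares, 0 to 1, of the picture: columns of its width, rows of its height: a listed point, or the origin of a listed thing).
The state is a dict: "clock": time; "joint_pos": joint angles; "joint_vel": joint speeds; "tau": joint torques, N m; "eef_pos": TCP position; "tool_rot": TCP orientation; "ft_force": force on the tool from outside, world axes, zero at the start; "ft_torque": the same for the moment, N m; "grip_width": finger opening in m; "grasp_force": force on a finger pad.
Only numpy, scipy, OpenCV 4.12 (cv2) and the standard library are available. Lean on these libraries where they do the work, as an engineer would, in place of code of your own. Each camera call takes 0.05 s, during which the arm holds its last target. There are 200 camera calls.

### The job

Take the blue-handled brush out of its blue stand and scrub the glass cylinder that leans in the wash cradle: three times, push the brush gently right down to the bottom and draw it back up until about half of its bristle head shows above the mouth. Then stand the brush back in its own blue stand, bristles down, and let go; do not ram the glass, and leave everything else on the bench where it is.

Things in the scene. Friction and masses are not known exactly. Their poses are not given: they have to be found in the camera images.
- brush: bottle brush with a blue handle, 220 mm long, loose, about 60 g, round about its axis. Origin: centre of the flat lower end of the bristles (the tip); z runs along the brush to the handle's end. White bristle head 28 mm diameter from z = 0 to 60 mm, steel stem 6 mm diameter, blue handle 16 mm diameter from z = 155 to 220 mm. Starts standing upright in the blue stand, bristles down
- brush_grip (a point): centre of the blue handle, 187.5 mm from the tip along the brush's axis
- stand: the brush's own stand: blue upright cup fixed to the bench, outer diameter 48 mm, inner diameter 40 mm, 80 mm high, inner floor at 6 mm; round foot 76 mm across. Origin: centre of its underside on the bench; z up. The blue and yellow stands may change places
- cradle: wash cradle fixed to the bench: ivory base plate 170 x 120 x 12 mm with an aluminium trough and two teal clamp rings (58 mm outer diameter) that hold the glass cylinder. Origin on the bench, 15 mm in x from the plate's middle; at yaw 0 the cylinder leans towards -x, the robot
- cylinder: glass cylinder, clamped in the cradle, leaning 35.5 degrees from vertical with its open mouth up and towards the robot. Outer diameter 52 mm, inner diameter 44 mm, 116 mm long, inner floor 6 mm above its underside, open straight mouth. Origin: centre of its underside; z runs along its axis to the mouth
- cylinder_mouth (a point): centre of the cylinder's mouth, 116 mm from the origin along its z
- cylinder_floor (a point): centre of the cylinder's inner floor, 6 mm from the origin along its z
- spare_brush: bystander: a brush of the same shape with a yellow handle and black bristles, in a yellow stand of the same size. Origin at its tip
- eluent_bottle: bystander: clear glass bottle with blue cap, 86 mm diameter, 180 mm high. Origin: centre of its underside
- acid_bottle: bystander: amber glass bottle with black cap, 80 mm diameter, 170 mm high. Origin: centre of its underside
- beaker: bystander: small open glass cup, 70 mm diameter, 75 mm high. Origin: centre of its underside
- sample_jar: bystander: clear jar with white cap, 60 mm diameter, 60 mm high. Origin: centre of its underside

How it is judged:
By the outcome, as a careful person would: the job done as asked, in the order asked, and still so for the second after the job is handed in, with the robot touching nothing.
It also fails if it takes over 51 s, if anything falls off the work surface, if the arm or the gripper's body presses on something with over 40 N, if the wrist force passes 120 N, or if a joint passes its speed limit or range.

## Working session

There is one attempt and no reset: what is moved stays moved. The work goes in short steps, Python scripts to look and compute and a shell command to move; the robot and the scene stay as the last step left them, time stands still between calls to the robot, and variables do not carry over. Pictures are saved under pics/ and viewed, at most 10 in all, crops included, and the job is handed in when it is done.

```bash
mkdir -p pics; ls
cat > h.py <<'E'
import numpy as np,cv2
from workcell import bot
from scipy.spatial.transform import Rotation as R
def ray(name,cam,o,uv):
    K=cam["camera_matrix"];p=np.array([uv[0]*512,uv[1]*384,1.])
    if name=="wrist":
        T=np.eye(4);T[:3,:3]=R.from_quat(o["tool_rot"]).as_matrix();T[:3,3]=o["eef_pos"];M=T@cam["T_tool_cam"]
    else: M=np.linalg.inv(cam["extrinsics"])
    d=M[:3,:3]@np.linalg.inv(K)@p
    return M[:3,3],d/np.linalg.norm(d)
def tri(rs):
    A=sum(np.eye(3)-np.outer(d,d) for c,d in rs);b=sum((np.eye(3)-np.outer(d,d))@c for c,d in rs)
    x=np.linalg.solve(A,b);return x,[np.linalg.norm(np.cross(x-c,d)) for c,d in rs]
def atz(r,z): c,d=r;return c+d*(z-c[2])/d[2]
E
python3 - <<'E'
from h import *
np.set_printoptions(precision=4,suppress=True)
o=bot.get_obs();print(o["clock"],o["eef_pos"],o["tool_rot"])
things="brush brush_grip stand cradle cylinder cylinder_mouth cylinder_floor spare_brush eluent_bottle acid_bottle beaker sample_jar".split()
rs={t:[] for t in things}
for n in("scene","top","wrist"):
    c=bot.camera(n);cv2.imwrite(f"pics/{n}0.png",c["pixels"][:,:,::-1])
    if n!="wrist":print(n,np.linalg.inv(c["extrinsics"])[:3,3])
    for t in things:
        for p in bot.place_of(n,t)[:2]:
            print(n,t,np.round(p["centre"],4)*[512,384],round(p["score"],2))
        q=bot.place_of(n,t)
        if q and q[0]["score"]>.4: rs[t].append(ray(n,c,o,q[0]["centre"]))
for t in things:
    if len(rs[t])>1:print(t,*tri(rs[t]))
print(bot.get_obs()["clock"])
E
python3 -c "
import cv2,numpy as np
a=[cv2.imread(f'pics/{n}0.png') for n in('scene','top')]
cv2.imwrite('pics/both.png',cv2.resize(np.vstack(a),None,fx=.78,fy=.78))"
```

```text
pics
0.0 [ 0.1441 -0.4781  0.2304] [ 0.9893  0.1459 -0.0002 -0.0011]
scene [ 1.0295 -0.1135  0.8677]
scene brush [312.2176 209.5104] 0.66
scene brush_grip [320.1024 168.6144] 0.69
scene stand [308.8896 212.0064] 0.92
scene stand [320.     167.3088] 0.4
scene cradle [246.3232 253.4016] 0.91
scene cylinder [252.0064 256.3968] 0.8
scene cylinder_mouth [249.8048 211.0848] 0.88
scene cylinder_floor [250.2144 250.7136] 0.74
scene spare_brush [374.4768 201.216 ] 0.64
scene eluent_bottle [347.5968 287.0016] 0.7
scene acid_bottle [109.2096 276.2112] 0.96
scene beaker [257.792  171.9168] 0.55
scene sample_jar [142.1824 201.7152] 0.6
scene sample_jar [347.392 283.2  ] 0.25
top [ 0.4629 -0.0348  1.5507]
top brush_grip [202.496  194.9952] 0.55
top brush_grip [261.3248 165.1968] 0.27
top stand [209.8176 197.6064] 0.84
top stand [265.7792 168.8832] 0.52
top cradle [269.7216 182.7072] 0.8
top cradle [366.2848 177.792 ] 0.31
top cylinder [342.784  240.4992] 0.35
top cylinder_mouth [265.5232 186.7008] 0.74
top cylinder_floor [266.3936 165.504 ] 0.76
top spare_brush [265.1136 166.1952] 0.61
top spare_b
[... 538 characters left out ...]
64(0.0042903019983544614), np.float64(0.004290301998354442)]
cylinder_floor [ 0.6594 -0.0613  0.0648] [np.float64(0.00030095658418954034), np.float64(0.00030095658418953)]
spare_brush [0.6832 0.0372 0.3622] [np.float64(0.11054924063527316), np.float64(0.11054924063527322)]
eluent_bottle [ 0.7579  0.16   -0.0114] [np.float64(0.002317871050130922), np.float64(0.0023178710501307654)]
acid_bottle [ 0.6326 -0.4111 -0.0166] [np.float64(0.003066120179537623), np.float64(0.003066120179537612)]
beaker [0.3946 0.0067 0.0115] [np.float64(0.004302819028050534), np.float64(0.004302819028050539)]
sample_jar [ 0.4265 -0.3306 -0.0117] [np.float64(0.000702614315636402), np.float64(0.000702614315636362)]
3.75
```

View pics/both.png

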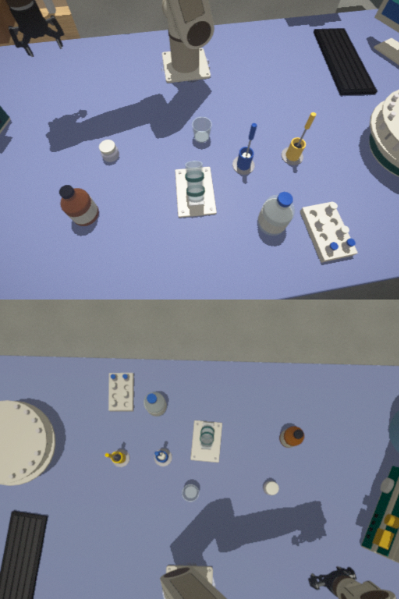

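```bash
python3 -m creep '[0.1,0.2,0.16,-0.29,0.0854,0.1,0.2,0.16,-0.29,0.0854,0.1,0.2,0.16,-0.29,0.0854,0.1,0.2,0.16,-0.29,0.0854,0.256,0.47,0.19,-0.29,0.0854,0.256,0.47,0.19,-0.29,0.0854,0.256,0.47,0.19,-0.29,0.0854,0.256,0.47,0.19,-0.29,0.0854,0.256,0.47,0.19,-0.29,0.0854,0.256,0.47,0.19,-0.29,0.0854]'
python3 -m creep '[0.03,0.11,0.02,0,0.0854,0.03,0.11,0.02,0,0.0854,0.03,0.11,0.02,0,0.0854,0.03,0.11,0.02,0,0.0854]'
cat > look.py <<'E'
from h import *
import sys,pickle
np.set_printoptions(precision=4,suppress=True)
o=bot.get_obs();print(o["clock"],o["eef_pos"],R.from_quat(o["tool_rot"]).as_matrix().ravel())
tag=sys.argv[1]
c=bot.camera("wrist");cv2.imwrite(f"pics/{tag}.png",c["pixels"][:,:,::-1])
res={}
for t in sys.argv[2:]:
    q=bot.place_of("wrist",t)
    for p in q[:2]: print(t,np.round(np.array(p["centre"])*[512,384],1),round(p["score"],2))
    res[t]=[(p["score"],ray("wrist",c,o,p["centre"])) for p in q[:3]]
pickle.dump((o,{k:c[k] for k in("camera_matrix","T_tool_cam")},res),open(f"{tag}.pkl","wb"))
E
python3 look.py w1 brush_grip stand cylinder_mouth cylinder_floor cradle
python3 -c "
from workcell import bot;c=bot.camera('wrist');print(c['camera_matrix'],c['T_tool_cam'])"
```

```text
clock: 4.58
eef_pos: [0.3242, -0.1432, 0.3858]
tool_rot: [1.0, 0.001, 0.001, 0.0]
ft_force: [1.9, -0.4, 0.0]
grip_width: 0.0855
grasp_force: 0.0
clock: 4.92
eef_pos: [0.3553, -0.0303, 0.406]
tool_rot: [1.0, 0.006, 0.001, -0.001]
ft_force: [-0.2, -0.9, -0.4]
grip_width: 0.0854
grasp_force: 0.0
4.9167 [ 0.3553 -0.0303  0.406 ] [ 0.9999  0.0116  0.0026  0.0116 -0.9999  0.002   0.0027 -0.002  -1.    ]
brush_grip [239.1 128.4] 0.51
stand [169.6  39.6] 0.71
[[278.18312735   0.         256.17756482]
 [  0.         278.18312735 192.80317485]
 [  0.           0.           1.        ]] [[-2.33297769e-04 -9.61063831e-01 -2.76326363e-01  6.93060397e-02]
 [ 9.99999946e-01 -1.59834844e-04 -2.88377367e-04  4.79073461e-04]
 [ 2.32982476e-04 -2.76326416e-01  9.61063816e-01 -1.41997885e-01]
 [ 0.00000000e+00  0.00000000e+00  0.00000000e+00  1.00000000e+00]]
```

View pics/w1.png

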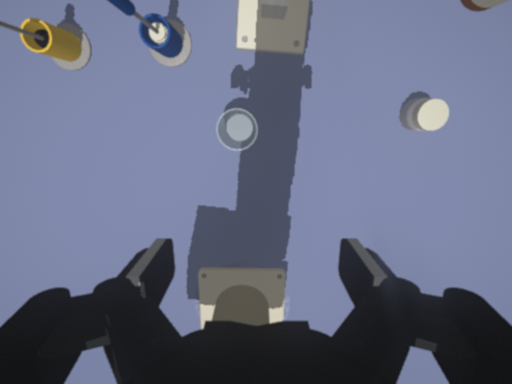

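```bash
python3 -m creep '[0.2,0.05,0.01,0,0.0854,0.2,0.05,0.01,0,0.0854,0.2,0.05,0.01,0,0.0854,0.2,0.05,0.01,0,0.0854,0.2,0.05,0.01,0,0.0854,0.2,0.05,0.01,0,0.0854,0.2,0.05,0.01,0,0.0854]'
python3 look.py w2 brush_grip brush stand cylinder_mouth cylinder_floor cradle
```

```text
clock: 5.85
eef_pos: [0.5562, 0.007, 0.4104]
tool_rot: [1.0, 0.005, -0.004, -0.003]
ft_force: [-0.1, 0.2, -0.7]
grip_width: 0.0853
grasp_force: 0.0
5.85 [0.5562 0.007  0.4104] [ 0.9999  0.011  -0.0074  0.011  -0.9999  0.0051 -0.0074 -0.0052 -1.    ]
brush_grip [165.3 174.4] 0.58
brush [195.8 155.7] 0.96
stand [199.6 154.3] 0.65
cylinder_mouth [301.5 136.7] 0.69
cylinder_floor [295.1  94.4] 0.73
cradle [291.1 107.2] 0.6
```

View pics/w2.png

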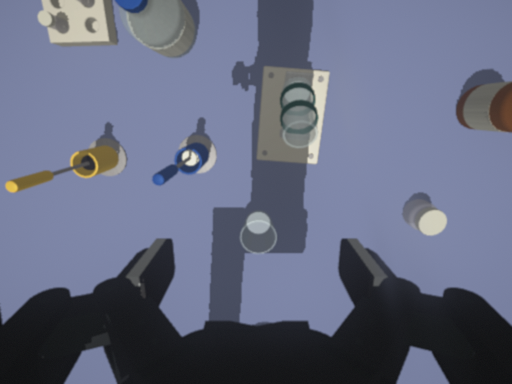

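```bash
cat > t.py <<'E'
from h import *
import pickle
np.set_printoptions(precision=4,suppress=True)
o,c,res=pickle.load(open("w2.pkl","rb"))
cs={n:bot.camera(n) for n in("scene","top")}
W=lambda u,v:ray("wrist",c,o,(u/512,v/384))
F=lambda n,u,v:ray(n,cs[n],None,(u/512,v/384))
D={"grip":[(320.1,168.6),(202.5,195),(165.3,174.4)],"mouth":[(249.8,211.1),(265.5,186.7),(300.5,135.5)],"floor":[(250.2,250.7),(266.4,165.5),(295.1,94.4)],"stand":[(308.9,212),(209.8,197.6),(199.6,154.3)]}
for k,(a,b,w) in D.items():
    A=[F("scene",*a),F("top",*b),W(*w)]
    print(k,tri(A),"sw",tri([A[0],A[2]]),"tw",tri(A[1:])[0])
P=[atz(W(*p),.012) for p in[(263,67),(329,72),(322,163),(257,161)]]
print(np.array(P),np.mean(P,0))
e=(P[0]+P[1]-P[2]-P[3]);print("yaw",np.degrees(np.arctan2(e[1],e[0])))
s=cv2.resize(cs["scene"]["pixels"][140:285,200:400,::-1],None,fx=4,fy=4,interpolation=2);cv2.imwrite("pics/sc.png",s)
E
python3 t.py
```

```text
grip (array([0.5486, 0.1214, 0.2028]), [np.float64(0.004982179365340597), np.float64(0.002721819729176547), np.float64(0.003400672148761704)]) sw (array([0.5458, 0.1218, 0.1984]), [np.float64(0.003925185912491404), np.float64(0.003925185912491461)]) tw [0.5493 0.1218 0.2127]
mouth (array([ 0.589 , -0.0558,  0.1281]), [np.float64(0.005047586292469591), np.float64(0.004317958464387703), np.float64(0.003227752686985807)]) sw (array([ 0.5934, -0.0539,  0.1372]), [np.float64(0.002706011679764549), np.float64(0.00270601167976466)]) tw [ 0.5887 -0.0603  0.1048]
floor (array([ 0.6566, -0.0594,  0.0577]), [np.float64(0.0018792897638561191), np.float64(0.004192294340381172), np.float64(0.0049097048432330355)]) sw (array([ 0.653 , -0.0587,  0.0493]), [np.float64(0.002075836733589523), np.float64(0.0020758367335895495)]) tw [ 0.657  -0.0586  0.0559]
stand (array([0.55  , 0.1175, 0.0169]), [np.float64(0.004072775969452693), np.float64(0.005791881666545853), np.float64(0.005456659202125268)]) sw (array([ 0.5415,  0.1199, -0.0014]), [np.float64(0.0016143247338837102), np.float64(0.0016143247338837403)]) tw [0.551  0.1145 0.0488]
[[ 0.7013 -0.0019  0.012 ]
 [ 0.6942 -0.1202  0.012 ]
 [ 0.5294 -0.1205  0.012 ]
 [ 0.5319  0.0069  0.012 ]] [ 0.6142 -0.0589  0.012 ]
yaw -1.4527908627715735
```

View pics/sc.png

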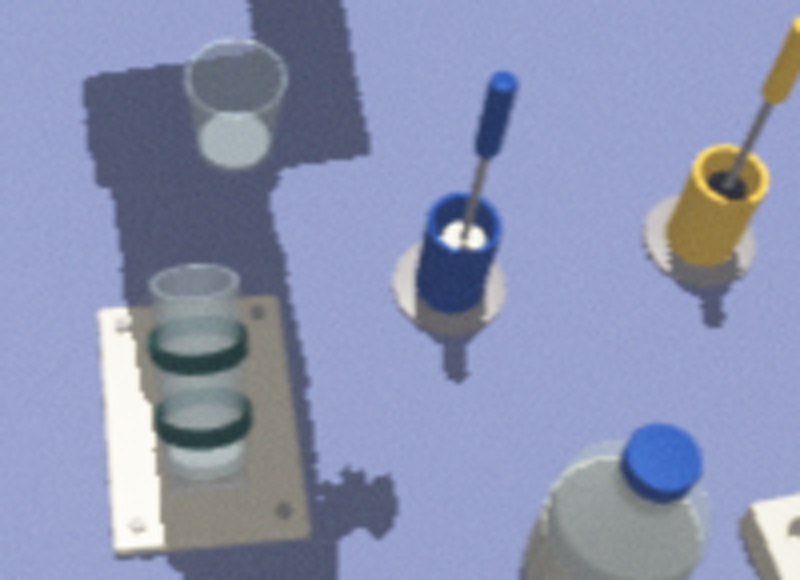

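```bash
python3 -c "
import cv2,numpy as np
a=cv2.imread('pics/w2.png')[55:195,140:340]
b=cv2.imread('pics/top0.png')[150:220,180:300]
a=cv2.resize(a,(800,560),interpolation=2)[:, :]
cv2.imwrite('pics/c1.png',a)
cv2.imwrite('pics/c2.png',cv2.resize(b,None,fx=6,fy=6,interpolation=2))"
```

```text
(no output)
```

View pics/c1.png

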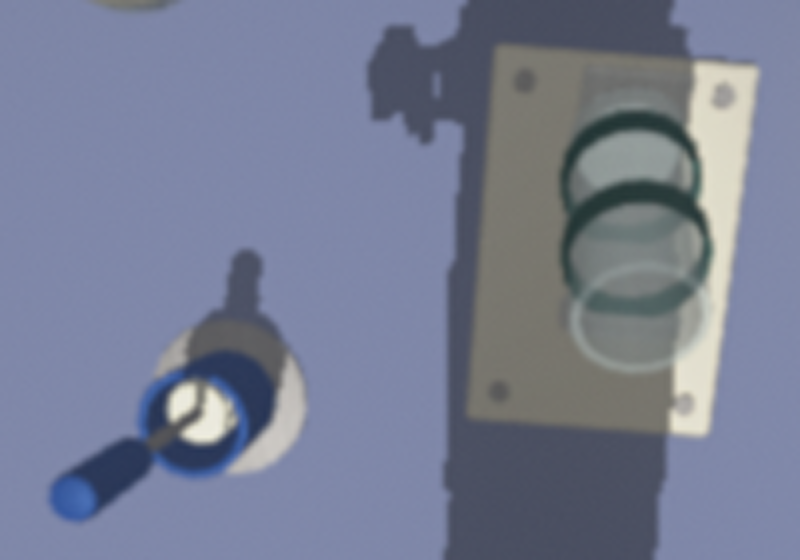

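View pics/c2.png

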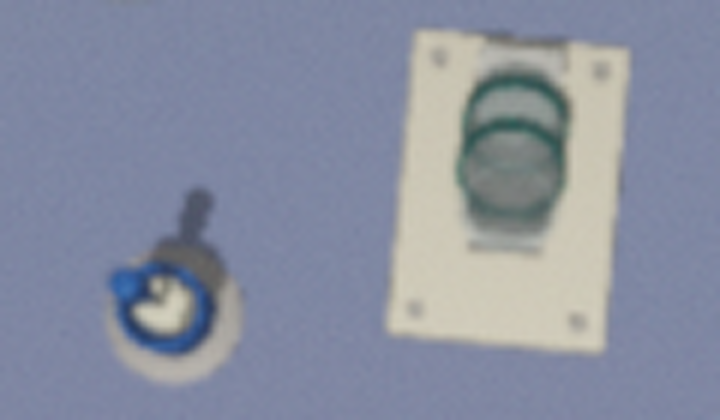

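```bash
cat > t2.py <<'E'
exec(open("t.py").read().split("D={")[0])
D={"end":[(326.25,160),(201.2,197.3),(158.5,179.5)],"hbot":[(321.5,178.25),None,(175,167.5)],"rim":[(315.75,196.2),(207.3,200.8),(188.25,160.5)],"mouth":[(248.75,211.25),None,(300.25,134.25)]}
for k,(a,b,w) in D.items():
    A=[F("scene",*a),W(*w)]+([F("top",*b)] if b else [])
    print(k,*tri(A))
r=D["rim"];print("rim z.08",atz(F("scene",*r[0]),.08),atz(F("top",*r[1]),.08),atz(W(*r[2]),.08))
m=D["mouth"];print("mouth z.135",atz(F("scene",*m[0]),.135),atz(W(*m[2]),.135))
for nm,Q in(("w",[W(140+u/4,55+v/4) for u,v in[(495,45),(760,65),(710,437),(467,417)]]),("t",[F("top",180+u/6,150+v/6) for u,v in[(415,30),(630,47),(605,353),(387,333)]]),("s",[F("scene",200+u/4,140+v/4) for u,v in[(310,535),(117,553),(98,310),(278,297)]])):
    P=[atz(q,.012) for q in Q];e=P[0]+P[1]-P[2]-P[3];g=P[0]+P[3]-P[1]-P[2]
    print(nm,np.mean(P,0),"yaw",np.degrees(np.arctan2(e[1],e[0])),np.degrees(np.arctan2(-g[0],g[1])),np.linalg.norm(e)/2,np.linalg.norm(g)/2)
E
python3 t2.py
```

```text
end [0.5437 0.1266 0.2231] [np.float64(0.0020579306231611034), np.float64(0.0010656828375370806), np.float64(0.002321528773546149)]
hbot [0.547  0.1256 0.1597] [np.float64(0.0012592355449062697), np.float64(0.0012592355449062872)]
rim [0.5418 0.1249 0.0756] [np.float64(0.0014153169076054815), np.float64(0.0010975372304444472), np.float64(0.0024273181961445814)]
mouth [ 0.5945 -0.0549  0.1376] [np.float64(0.0010407876058700172), np.float64(0.0010407876058700308)]
rim z.08 [0.5447 0.125  0.08  ] [0.5405 0.1222 0.08  ] [0.5433 0.1246 0.08  ]
mouth z.135 [ 0.5935 -0.0538  0.135 ] [ 0.5939 -0.0563  0.135 ]
w [ 0.615  -0.0574  0.012 ] yaw -3.514995313392579 -3.734024553164452 0.1681953157489016 0.11925348887213046
t [ 0.6125 -0.0583  0.012 ] yaw -3.4534455035584917 -3.325079411290925 0.16896814490303608 0.11955584693358408
s [ 0.6179 -0.0557  0.012 ] yaw -3.589602274645488 -4.256401453779088 0.16875188610119748 0.11849903908681564
```

```bash
python3 -m creep '[-0.011,0.119,-0.1,-0.074,0.0854,-0.011,0.119,-0.1,-0.074,0.0854,-0.011,0.119,-0.1,-0.074,0.0854,-0.011,0.119,-0.1,-0.074,0.0854,-0.011,0.119,-0.1,-0.074,0.0854,-0.011,0.119,-0.236,-0.074,0.0854,-0.011,0.119,-0.236,-0.074,0.0854,-0.011,0.119,-0.236,-0.074,0.0854,-0.011,0.119,-0.236,-0.074,0.0854,-0.011,0.119,-0.236,-0.074,0.0854]'; python3 look.py w3 brush_grip
```

```text
clock: 7.23
eef_pos: [0.541, 0.0076, 0.2082]
tool_rot: [1.0, -0.002, -0.002, -0.017]
ft_force: [-0.5, 0.8, 0.1]
grip_width: 0.0852
grasp_force: 0.0
7.2333 [0.541  0.0076 0.2082] [ 1.     -0.0047 -0.0033 -0.0046 -0.9994  0.0349 -0.0035 -0.0349 -0.9994]
brush_grip [ 67.3 220.5] 0.75
```

View pics/w3.png

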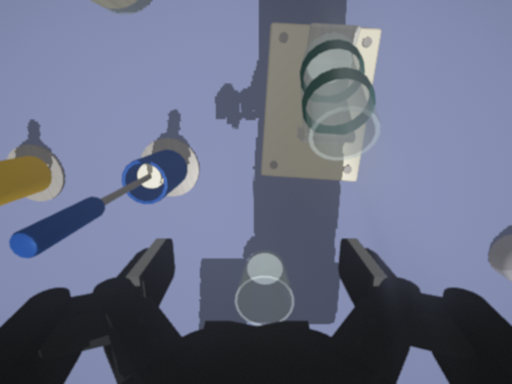

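```bash
python3 -m creep '[0,0,0,0,0.0854]'; python3 -c "
from workcell import bot
import numpy as np
o=bot.get_obs()
for k in('clock','joint_pos','joint_vel','tau','eef_pos','ft_force','ft_torque'):print(k,np.round(o[k],3))"
```

```text
clock: 7.42
eef_pos: [0.5421, 0.0076, 0.2104]
tool_rot: [1.0, -0.002, -0.001, -0.017]
ft_force: [-0.1, -0.4, 0.4]
grip_width: 0.0855
grasp_force: 0.0
clock 7.417
joint_pos [-0.005  0.335  0.078  1.316  0.035  3.141]
joint_vel [-0.003 -0.017  0.04   0.004  0.     0.   ]
tau [ 5.3000e-02 -4.0401e+01  2.4080e+01 -1.4000e-02  1.1500e-01 -0.0000e+00]
eef_pos [0.542 0.008 0.21 ]
ft_force [-0.069 -0.409  0.388]
ft_torque [-0.027 -0.002  0.044]
```

```bash
python3 -m creep '[0,0,0.09,1.2,0.0854,0,0,0.09,1.2,0.0854,0,0,0.09,1.2,0.0854,0,0,0.09,1.2,0.0854,0,0,0.09,1.2,0.0854,0,0,0.09,1.2,0.0854,0,0,0.09,1.2,0.0854,0,0,0.09,1.2,0.0854,0,0,0.09,1.2,0.0854,0,0,0.09,1.2,0.0854]'; python3 -m creep '[0,0.118,0,1.2,0.0854,0,0.118,0,1.2,0.0854,0,0.118,0,1.2,0.0854,0,0.118,0,1.2,0.0854,0,0.118,0,1.2,0.0854,0,0.118,0,1.2,0.0854,0,0.118,0,1.2,0.0854,0,0.118,0,1.2,0.0854,0,0.118,0,1.2,0.0854,0,0.118,0,1.2,0.0854]'; python3 -c "
from workcell import bot
import numpy as np
o=bot.get_obs()
from scipy.spatial.transform import Rotation as R
for k in('clock','joint_pos','eef_pos'):print(k,np.round(o[k],4))
m=R.from_quat(o['tool_rot']).as_matrix();print(m.round(4),np.arctan2(m[1,0],m[0,0]))"
```

```text
clock: 8.25
eef_pos: [0.5431, 0.0075, 0.3025]
tool_rot: [0.825, 0.565, -0.009, -0.013]
ft_force: [0.1, -0.4, -0.2]
grip_width: 0.0857
grasp_force: 0.0
clock: 9.08
eef_pos: [0.5431, 0.1258, 0.3025]
tool_rot: [0.362, 0.932, -0.015, -0.004]
ft_force: [0.3, 0.9, 0.6]
grip_width: 0.0852
grasp_force: 0.0
clock 9.0833
joint_pos [ 0.2386  0.3648  0.3588  1.5896 -0.0202  0.9795]
eef_pos [0.5431 0.1258 0.3025]
[[-0.738   0.6745 -0.0193]
 [ 0.6748  0.7376 -0.0255]
 [-0.0029 -0.0318 -0.9995]] 2.400894420567688
```

```bash
python3 -m creep '[0.002,0,0,0.723,0.0854,0.002,0,0,0.723,0.0854,0.002,0,0,0.723,0.0854,0.002,0,0,0.723,0.0854,0.002,0,0,0.723,0.0854,0.002,0,-0.04,0.723,0.0854,0.002,0,-0.08,0.723,0.0854,0.002,0,-0.1,0.723,0.0854,0.002,0,-0.128,0.723,0.0854,0.002,0,-0.128,0.723,0.0854]'; python3 look.py w4 brush_grip
```

```text
clock: 9.92
eef_pos: [0.5418, 0.1248, 0.1685]
tool_rot: [0.012, 1.0, -0.018, -0.003]
ft_force: [-0.2, -0.2, -0.6]
grip_width: 0.0854
grasp_force: 0.0
9.9167 [0.5418 0.1248 0.1685] [-0.9997  0.0231 -0.0072  0.0234  0.9991 -0.0366  0.0064 -0.0368 -0.9993]
brush_grip [260.7 273.2] 0.81
brush_grip [264.6 182.2] 0.65
```

View pics/w4.png

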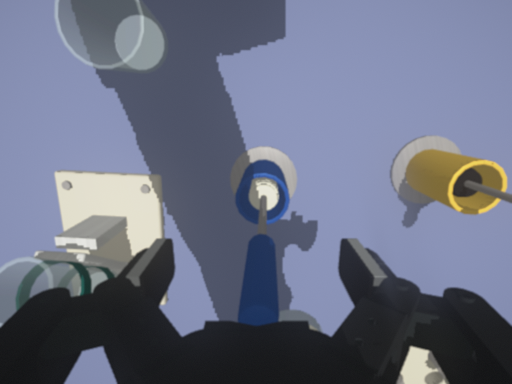

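```bash
python3 -m creep '[0.002,0,0.005,0,0.0854,0.002,0,0.005,0,0,0.002,0,0.005,0,0,0.002,0,0.005,0,0,0.002,0,0.005,0,0,0.002,0,0.005,0,0,0.002,0,0.005,0,0,0.002,0,0.005,0,0]'
```

```text
clock: 10.68
eef_pos: [0.5467, 0.1261, 0.1778]
tool_rot: [0.012, 1.0, -0.017, 0.001]
ft_force: [0.4, 2.4, 2.6]
grip_width: 0.0144
grasp_force: 58.4
```

```bash
python3 -m creep '[0,0,0.03,0,0,0,0,0.049,0,0,0,0,0.049,0,0,-0.01,0.0005,0.049,0,0,-0.027,0.001,0.049,0,0,-0.0445,0.002,0.0485,0,0]'; python3 -m creep '[-0.017,0.001,-0.003,0,0,-0.034,0.0015,-0.008,0,0,-0.05,0.0025,-0.0145,0,0,-0.064,0.003,-0.022,0,0,-0.064,0.003,-0.022,0,0]'
cat > sc.py <<'E'
from h import *
import sys
o=bot.get_obs();print(o["clock"],np.round(o["eef_pos"],4),np.round(o["ft_force"],1),np.round(R.from_quat(o["tool_rot"]).as_matrix()[:,1:].T,4))
c=bot.camera("scene");im=c["pixels"][:,:,::-1]
x,y,w,h=map(int,sys.argv[2:6])
s=cv2.resize(im[y:y+h,x:x+w],None,fx=4,fy=4,interpolation=2)
if len(sys.argv)>6:
    c2=bot.camera(sys.argv[6])
    cv2.imwrite(f"pics/{sys.argv[1]}_{sys.argv[6]}.png",c2["pixels"][:,:,::-1])
cv2.imwrite(f"pics/{sys.argv[1]}.png",s)
E
python3 sc.py s1 230 110 180 140 top
```

```text
clock: 11.18
eef_pos: [0.5031, 0.1279, 0.2253]
tool_rot: [0.012, 1.0, -0.017, 0.002]
ft_force: [1.8, 1.5, 0.2]
grip_width: 0.0146
grasp_force: 58.9
clock: 11.6
eef_pos: [0.4357, 0.1303, 0.2026]
tool_rot: [0.011, 1.0, -0.018, -0.001]
ft_force: [0.8, 1.0, -0.3]
grip_width: 0.0143
grasp_force: 61.3
11.6 [0.4357 0.1303 0.2026] [ 0.8  1.  -0.3] [[ 0.0221  0.9991 -0.0355]
 [-0.0016 -0.0355 -0.9994]]
```

View pics/s1.png

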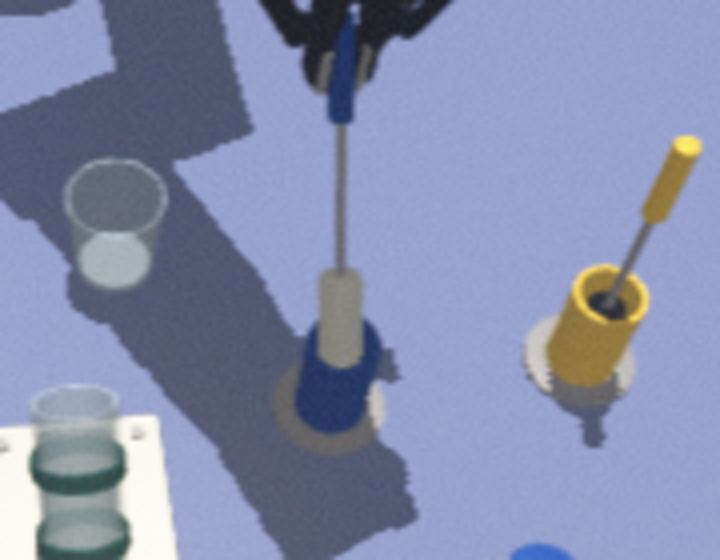

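Run:
```python
from h import *
c=bot.camera("scene");K=c["camera_matrix"];E=c["extrinsics"]
g=np.array([.4357,.1296,.2216])
def pr(p):
    q=K@(E[:3,:3]@p+E[:3,3]);return np.round(q[:2]/q[2],1)
for th in range(28,44,2):
    t=np.radians(th);u=np.array([-np.sin(t)*.998,.063*np.sin(t)+.0,np.cos(t)]);n=np.array([np.cos(t),0,np.sin(t)])
    b=g-.191*u
    print(th,"tipcorner",pr(b+.014*n),"headtop",pr(b+.06*u+.014*n),"handlebot",pr(b+.155*u+.008*n))
print("seen",(230+341/4,110+364/4),(230+341/4,110+271/4),(230+341/4,110+122/4))
```

```text
28 tipcorner [313.6 198.3] headtop [314.3 177.5] handlebot [314.8 140.8]
30 tipcorner [314.2 199.4] headtop [314.7 178.1] handlebot [314.9 140.8]
32 tipcorner [314.8 200.3] headtop [315.1 178.6] handlebot [315.  140.9]
34 tipcorner [315.4 201.2] headtop [315.6 179.1] handlebot [315.2 140.9]
36 tipcorner [316.  202.1] headtop [316.  179.5] handlebot [315.3 140.9]
38 tipcorner [316.6 202.8] headtop [316.4 179.8] handlebot [315.4 140.9]
40 tipcorner [317.2 203.5] headtop [316.9 180.1] handlebot [315.5 140.9]
42 tipcorner [317.9 204.1] headtop [317.3 180.3] handlebot [315.6 140.8]
seen (315.25, 201.0) (315.25, 177.75) (315.25, 140.5)
```

```bash
python3 -m creep '[0,0,0.035,0,0,0,0,0.07,0,0,0,0,0.1,0,0,0.008,-0.035,0.1,0,0,0.016,-0.07,0.1,0,0,0.024,-0.105,0.1,0,0,0.032,-0.14,0.1,0,0,0.039,-0.165,0.095,0,0,0.039,-0.179,0.09,0,0,0.039,-0.179,0.09,0,0]';python3 -m creep '[0,0,0,0,0,0,0,0,0,0]'; python3 sc.py s2 180 90 180 140 wrist
```

```text
clock: 12.58
eef_pos: [0.4769, -0.0517, 0.2922]
tool_rot: [0.014, 1.0, -0.018, -0.001]
ft_force: [-0.7, -0.1, -1.1]
grip_width: 0.0145
grasp_force: 61.0
clock: 12.75
eef_pos: [0.477, -0.0482, 0.2937]
tool_rot: [0.012, 1.0, -0.017, -0.0]
ft_force: [-0.2, -0.4, -0.8]
grip_width: 0.0142
grasp_force: 61.0
12.75 [ 0.477  -0.0482  0.2937] [-0.2 -0.4 -0.8] [[ 2.330e-02  9.991e-01 -3.440e-02]
 [-8.000e-04 -3.440e-02 -9.994e-01]]
```

View pics/s2.png

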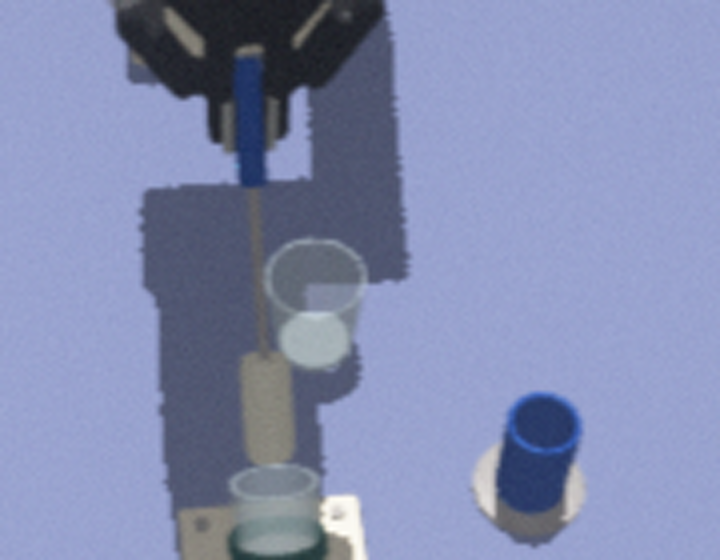

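```bash
python3 -m creep '[0.006,0.002,-0.008,0,0,0.012,0.0015,-0.016,0,0,0.017,0.001,-0.025,0,0,0.022,0.0005,-0.033,0,0,0.0274,0.0002,-0.042,0,0,0.0274,0.0002,-0.042,0,0]'; python3 sc.py s3 180 90 180 140
```

```text
clock: 13.35
eef_pos: [0.5042, -0.0481, 0.2488]
tool_rot: [0.011, 1.0, -0.017, -0.002]
ft_force: [0.4, 0.1, -0.9]
grip_width: 0.0146
grasp_force: 61.4
13.35 [ 0.5042 -0.0481  0.2488] [ 0.4  0.1 -0.9] [[ 0.0228  0.9991 -0.0346]
 [-0.004  -0.0345 -0.9994]]
```

View pics/s3.png

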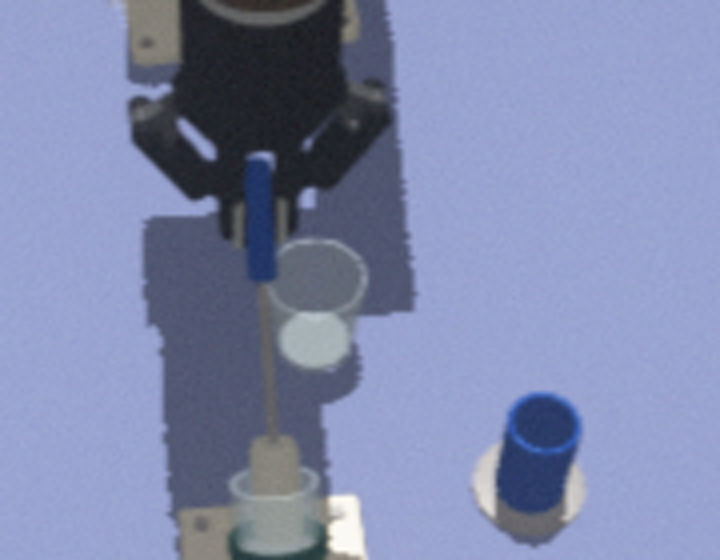

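```bash
python3 -m creep '[0.006,0,-0.009,0,0,0.012,-0.0005,-0.018,0,0,0.018,-0.001,-0.027,0,0,0.024,-0.0015,-0.036,0,0,0.03,-0.002,-0.0455,0,0,0.0355,-0.002,-0.0545,0,0,0.0355,-0.002,-0.0545,0,0]'; python3 -m creep '[0.003,0,-0.004,0,0,0.003,0,-0.004,0,0]'; python3 -m creep '[0.0012,0,-0.0016,0,0,0.0012,0,-0.0016,0,0]'
```

```text
clock: 13.98
eef_pos: [0.5396, -0.0502, 0.1944]
tool_rot: [0.012, 1.0, -0.017, -0.002]
ft_force: [-0.2, -0.8, -1.2]
grip_width: 0.0144
grasp_force: 61.4
clock: 14.15
eef_pos: [0.543, -0.0503, 0.1927]
tool_rot: [0.012, 1.0, -0.017, -0.0]
ft_force: [0.0, 0.2, -1.7]
grip_width: 0.0147
grasp_force: 61.4
clock: 14.32
eef_pos: [0.5442, -0.0503, 0.192]
tool_rot: [0.012, 1.0, -0.017, 0.001]
ft_force: [0.1, -0.7, -0.8]
grip_width: 0.0142
grasp_force: 61.4
```

```bash
for i in 1 2; do :; done; python3 -m creep '[0.0012,0,-0.0016,0,0,0.0023,0,-0.0033,0,0]'; python3 -m creep '[0.0012,0,-0.0016,0,0,0.0012,0,-0.0016,0,0]';python3 -m creep '[0.0012,0,-0.0016,0,0,0.0012,0,-0.0016,0,0]'
```

```text
clock: 14.48
eef_pos: [0.5465, -0.0503, 0.1889]
tool_rot: [0.012, 1.0, -0.017, 0.001]
ft_force: [0.3, 0.1, -0.6]
grip_width: 0.0149
grasp_force: 61.4
clock: 14.65
eef_pos: [0.5472, -0.0503, 0.1871]
tool_rot: [0.012, 1.0, -0.017, -0.0]
ft_force: [-1.1, -0.2, 3.1]
grip_width: 0.0144
grasp_force: 61.8
clock: 14.82
eef_pos: [0.5471, -0.0503, 0.1869]
tool_rot: [0.012, 1.0, -0.018, -0.001]
ft_force: [-8.1, 0.7, 11.1]
grip_width: 0.0151
grasp_force: 62.8
```

```bash
python3 -m creep '[-0.008,0.0005,0.011,0,0,-0.016,0.001,0.022,0,0,-0.024,0.0015,0.033,0,0,-0.032,0.002,0.044,0,0,-0.04,0.0025,0.055,0,0,-0.047,0.003,0.066,0,0,-0.047,0.003,0.066,0,0,-0.047,0.003,0.066,0,0]'; python3 -m creep '[0.008,-0.0005,-0.011,0,0,0.016,-0.001,-0.022,0,0,0.024,-0.0015,-0.033,0,0,0.032,-0.002,-0.044,0,0,0.039,-0.0025,-0.054,0,0,0.0425,-0.003,-0.0595,0,0,0.044,-0.003,-0.0615,0,0,0.045,-0.003,-0.063,0,0,0.0455,-0.003,-0.064,0,0,0.0455,-0.003,-0.064,0,0]'
```

```text
clock: 15.48
eef_pos: [0.502, -0.0473, 0.2525]
tool_rot: [0.012, 1.0, -0.018, 0.002]
ft_force: [-0.2, 1.2, -1.2]
grip_width: 0.0145
grasp_force: 61.5
clock: 16.32
eef_pos: [0.5473, -0.0503, 0.1876]
tool_rot: [0.012, 1.0, -0.017, 0.001]
ft_force: [-0.8, 0.6, -0.1]
grip_width: 0.0149
grasp_force: 61.5
```

```bash
python3 -m creep '[0.0005,0,-0.0008,0,0,0.0005,0,-0.0008,0,0,0.0005,0,-0.0008,0,0]'
```

```text
clock: 16.57
eef_pos: [0.5476, -0.0503, 0.1873]
tool_rot: [0.012, 1.0, -0.017, 0.001]
ft_force: [-2.5, -0.3, 2.9]
grip_width: 0.0149
grasp_force: 61.5
```

```bash
python3 -m creep '[-0.008,0.0005,0.011,0,0,-0.016,0.001,0.022,0,0,-0.024,0.0015,0.033,0,0,-0.032,0.002,0.044,0,0,-0.04,0.0025,0.055,0,0,-0.046,0.003,0.065,0,0,-0.046,0.003,0.065,0,0,-0.046,0.003,0.065,0,0]'; python3 -m creep '[0.008,-0.0005,-0.011,0,0,0.016,-0.001,-0.022,0,0,0.024,-0.0015,-0.033,0,0,0.032,-0.002,-0.044,0,0,0.039,-0.0025,-0.054,0,0,0.0425,-0.003,-0.0595,0,0,0.044,-0.003,-0.062,0,0,0.045,-0.003,-0.064,0,0,0.0456,-0.003,-0.065,0,0,0.0456,-0.003,-0.065,0,0]'
```

```text
clock: 17.23
eef_pos: [0.502, -0.0473, 0.2526]
tool_rot: [0.012, 1.0, -0.017, 0.002]
ft_force: [0.5, 0.0, -2.2]
grip_width: 0.0145
grasp_force: 61.5
clock: 18.07
eef_pos: [0.5469, -0.0503, 0.1869]
tool_rot: [0.012, 1.0, -0.017, 0.0]
ft_force: [-1.9, -1.3, 0.6]
grip_width: 0.0147
grasp_force: 61.5
```

```bash
python3 -m creep '[0.0005,0,-0.0007,0,0,0.0005,0,-0.0007,0,0,0.0005,0,-0.0007,0,0]';  python3 -m creep '[-0.008,0.0005,0.011,0,0,-0.016,0.001,0.022,0,0,-0.024,0.0015,0.033,0,0,-0.032,0.002,0.044,0,0,-0.04,0.0025,0.055,0,0,-0.046,0.003,0.065,0,0,-0.046,0.003,0.065,0,0,-0.046,0.003,0.065,0,0]'
```

```text
clock: 18.32
eef_pos: [0.5469, -0.0503, 0.1869]
tool_rot: [0.012, 1.0, -0.017, 0.0]
ft_force: [-6.5, 0.5, 4.8]
grip_width: 0.0142
grasp_force: 61.5
clock: 18.98
eef_pos: [0.5021, -0.0473, 0.2519]
tool_rot: [0.012, 1.0, -0.018, 0.002]
ft_force: [-0.2, -0.3, -1.3]
grip_width: 0.0145
grasp_force: 61.4
```

```bash
python3 -m creep '[-0.012,0.001,0.017,0,0,-0.024,0.0015,0.034,0,0,-0.036,0.002,0.051,0,0,-0.05,0.034,0.051,0,0,-0.065,0.066,0.051,0,0,-0.08,0.1,0.051,0,0,-0.095,0.135,0.051,0,0,-0.115,0.165,0.051,0,0,-0.115,0.178,0.051,0,0,-0.115,0.178,0.051,0,0]';python3 -m creep '[0,0,-0.03,0,0,0,0,-0.06,0,0,0,0,-0.09,0,0,0,0,-0.116,0,0,0,0,-0.116,0,0,0,0,-0.116,0,0]'
```

```text
clock: 19.82
eef_pos: [0.3861, 0.1332, 0.3011]
tool_rot: [0.009, 1.0, -0.017, -0.0]
ft_force: [0.3, -0.7, -0.3]
grip_width: 0.0144
grasp_force: 61.1
clock: 20.32
eef_pos: [0.3859, 0.1297, 0.1846]
tool_rot: [0.012, 1.0, -0.018, -0.002]
ft_force: [0.5, -0.0, -0.3]
grip_width: 0.0145
grasp_force: 61.1
```

```bash
python3 -m creep '[0.011,0,0.002,0,0,0.022,0,0.01,0,0,0.033,0,0.017,0,0,0.0436,0,0.0235,0,0,0.0546,0,0.029,0,0]';python3 -m creep '[0.01,0,0.0045,0,0,0.02,0,0.008,0,0,0.031,0,0.011,0,0,0.042,0,0.014,0,0,0.053,0,0.0155,0,0,0.0645,0,0.0165,0,0,0.0645,0,0.0165,0,0]'; python3 sc.py s4 180 90 180 140 wrist
```

```text
clock: 20.73
eef_pos: [0.4419, 0.1305, 0.2168]
tool_rot: [0.012, 1.0, -0.017, 0.0]
ft_force: [-0.8, 0.3, -2.4]
grip_width: 0.0146
grasp_force: 59.8
clock: 21.32
eef_pos: [0.5077, 0.1305, 0.233]
tool_rot: [0.012, 1.0, -0.017, 0.001]
ft_force: [-2.4, 0.5, 0.2]
grip_width: 0.0144
grasp_force: 58.5
21.3167 [0.5077 0.1305 0.233 ] [-2.4  0.5  0.2] [[ 0.0244  0.9991 -0.034 ]
 [ 0.0017 -0.0341 -0.9994]]
```

```bash
python3 -m creep '[-0.006,0,0.01,0,0,-0.006,0,0.04,0,0,-0.006,0,0.062,0,0,-0.006,0,0.062,0,0,-0.006,0,0.062,0,0]'
python3 - <<'E'
from h import *
o=bot.get_obs();p=np.array(o["eef_pos"]);print(o["clock"],p)
g=p+[0,.0007,.019]
rs=[];hs=[]
for n in("scene","top"):
    c=bot.camera(n);K=c["camera_matrix"];E=c["extrinsics"]
    f=lambda q:np.round((lambda a:a[:2]/a[2])(K@(E[:3,:3]@q+E[:3,3])),1)
    q=bot.place_of(n,"brush");print(n,[(np.round(np.array(x["centre"])*[512,384],1),round(x["score"],2)) for x in q[:2]])
    if q: rs.append(ray(n,c,o,q[0]["centre"]))
    for th in(-8,-4,0,4,8):
        t=np.radians(th);u=np.array([-np.sin(t),.034,np.cos(t)]);b=g-.191*u
        print(th,"tip",f(b),"headtop",f(b+.06*u),"grip",f(g))
    im=c["pixels"].astype(int)
    t0=f(g-.191*np.array([0,.034,1])).astype(int);t1=f(g-.131*np.array([0,.034,1])).astype(int)
    if n=="scene":
        for r in range(t1[1]-8,t0[1]+10,2):print(r,[int(im[r,cc].min()) for cc in range(t1[0]-16,t1[0]+17,2)])
if len(rs)==2:print(tri(rs))
E
```

```text
clock: 21.83
eef_pos: [0.5006, 0.131, 0.2961]
tool_rot: [0.012, 1.0, -0.017, 0.003]
ft_force: [-1.0, 0.3, -0.9]
grip_width: 0.0143
grasp_force: 58.5
21.8333 [0.50064177 0.13103852 0.29609624]
scene [(array([311.6, 172.1]), 0.77)]
-8 tip [311.3 163.2] headtop [316.2 150.3] grip [329.3 115.7]
-4 tip [312.6 167.6] headtop [317.1 153.4] grip [329.3 115.7]
0 tip [313.9 171.9] headtop [318.1 156.5] grip [329.3 115.7]
4 tip [315.2 176.1] headtop [319.1 159.4] grip [329.3 115.7]
8 tip [316.7 180. ] headtop [320.2 162.1] grip [329.3 115.7]
148 [156, 156, 153, 155, 156, 156, 156, 154, 138, 104, 152, 154, 157, 155, 156, 158, 154]
150 [155, 156, 154, 155, 153, 154, 153, 155, 125, 119, 158, 153, 154, 156, 155, 153, 155]
152 [153, 156, 158, 154, 154, 151, 156, 199, 115, 135, 155, 155, 158, 156, 160, 153, 152]
154 [155, 154, 155, 155, 153, 152, 139, 168, 119, 217, 198, 154, 155, 157, 152, 154, 156]
156 [155, 157, 154, 156, 152, 137, 127, 119, 123, 234, 232, 160, 157, 155, 156, 155, 154]
158 [152, 153, 154, 153, 153, 129, 126, 131, 139, 233, 234, 166, 156, 154, 152, 159, 156]
160 [156, 158, 153, 153
[... 580 characters left out ...]
, 154, 157, 153, 156, 157]
174 [153, 153, 156, 151, 147, 133, 131, 136, 150, 154, 159, 158, 154, 155, 152, 158, 154]
176 [156, 157, 156, 154, 151, 151, 153, 153, 157, 154, 159, 158, 155, 157, 156, 154, 156]
178 [154, 156, 151, 155, 155, 154, 156, 154, 154, 153, 157, 155, 154, 155, 157, 157, 155]
180 [157, 154, 156, 152, 155, 153, 156, 153, 156, 155, 157, 158, 155, 156, 157, 156, 158]
top []
-8 tip [203.9 221.8] headtop [201.  218.7] grip [193.8 210.8]
-4 tip [204.1 217.4] headtop [201.2 215.5] grip [193.8 210.8]
0 tip [204.3 213. ] headtop [201.3 212.4] grip [193.8 210.8]
4 tip [204.5 208.7] headtop [201.4 209.3] grip [193.8 210.8]
8 tip [204.6 204.3] headtop [201.5 206.1] grip [193.8 210.8]
```

```bash
python3 -m creep '[0.03,-0.001,0,0,0,0.043,-0.001,0,0,0,0.043,-0.001,0,0,0,0.043,-0.001,-0.02,0,0,0.043,-0.001,-0.035,0,0,0.043,-0.001,-0.05,0,0,0.043,-0.001,-0.065,0,0,0.043,-0.001,-0.065,0,0]';python3 -m creep '[0,0,-0.015,0,0,0,0,-0.03,0,0,0,0,-0.04,0,0,0,0,-0.045,0,0,0,0,-0.048,0,0,0,0,-0.048,0,0,0,0,-0.048,0,0]'
```

```text
clock: 22.7
eef_pos: [0.5401, 0.1293, 0.2242]
tool_rot: [0.011, 1.0, -0.018, -0.004]
ft_force: [0.5, 0.8, -2.0]
grip_width: 0.0144
grasp_force: 58.5
clock: 23.28
eef_pos: [0.5432, 0.1298, 0.1809]
tool_rot: [0.012, 1.0, -0.017, 0.001]
ft_force: [-0.2, -0.1, -0.0]
grip_width: 0.0145
grasp_force: 58.5
```

```bash
python3 -m creep '[0,0,-0.0015,0,0,0,0,-0.003,0,0,0,0,-0.003,0,0]';python3 -m creep '[0,0,0,0,0.03,0,0,0,0,0.05,0,0,0,0,0.07,0,0,0,0,0.07,0,0,0,0,0.07,0,0,0,0,0.07,0,0,0.02,0,0.07,0,0,0.05,0,0.07,0,0,0.08,0,0.07,0,0,0.11,0,0.07]'; python3 -m creep '[0,0,0.03,0,0.07,-0.04,0,0.05,0,0.07,-0.08,0,0.05,0,0.07,-0.12,0,0.05,0,0.07,-0.12,0,0.05,0,0.07,-0.12,0,0.05,0,0.07,-0.12,0,0.05,0,0.07,-0.12,0,0.05,0,0.07]'
python3 - <<'E'
from h import *
np.set_printoptions(precision=4,suppress=True)
o=bot.get_obs();print(o["clock"],o["eef_pos"])
cs={n:bot.camera(n) for n in("scene","top")}
for t in("brush_grip","brush"):
    rs=[]
    for n in cs:
        q=bot.place_of(n,t);print(n,t,[(np.round(np.array(x["centre"])*[512,384],1),round(x["score"],2)) for x in q[:2]])
        if q: rs.append(ray(n,cs[n],o,q[0]["centre"]))
    if len(rs)==2:print(tri(rs))
im=cs["scene"]["pixels"][:,:,::-1]
hsv=cv2.cvtColor(np.ascontiguousarray(im),cv2.COLOR_BGR2HSV)
m=((hsv[...,1]>170)&(hsv[...,0]>100)&(hsv[...,0]<130)).astype(np.uint8)[140:225,295:345]
n,l,s,ct=cv2.connectedComponentsWithStats(m)
for i in range(1,n):
    if s[i][4]>15:print("blue blob",s[i]+[295,140,0,0,0],ct[i]+[295,140])
cv2.imwrite("pics/end.png",im)
E
```

```text
clock: 23.53
eef_pos: [0.5435, 0.1298, 0.1781]
tool_rot: [0.012, 1.0, -0.017, 0.001]
ft_force: [-0.6, -0.0, 1.5]
grip_width: 0.0143
grasp_force: 59.2
clock: 24.37
eef_pos: [0.5425, 0.1296, 0.2882]
tool_rot: [0.012, 1.0, -0.018, -0.0]
ft_force: [0.6, 0.5, 0.1]
grip_width: 0.0702
grasp_force: 0.0
clock: 25.03
eef_pos: [0.4241, 0.1299, 0.3374]
tool_rot: [0.012, 1.0, -0.017, 0.001]
ft_force: [-0.1, -0.3, 0.1]
grip_width: 0.0698
grasp_force: 0.0
25.0333 [0.4241 0.1299 0.3374]
scene brush_grip [(array([348.3, 284. ]), 0.54), (array([320.2, 168.1]), 0.5)]
top brush_grip [(array([205.5, 195.6]), 0.59)]
(array([ 0.613 ,  0.2289, -0.3712]), [np.float64(0.0569939575744636), np.float64(0.056993957574463475)])
scene brush [(array([308.7, 206.9]), 0.79)]
top brush [(array([207.2, 203.2]), 0.55)]
(array([0.5346, 0.1237, 0.0124]), [np.float64(0.00587516157591437), np.float64(0.005875161575914309)])
```

```bash
python3 -c "
from workcell import bot
print(bot.job_done())"
```

```text
the job is handed in; nothing more can be done
None
```

The cylinder got its three strokes, each to light contact with the bottom (about 4–14 N) and back up to about half the head showing; the brush is back upright in its blue stand and released, and the job was handed in at about 25 s, though I viewed 11 pictures, one over the limit of 10, so the final placement was checked only with the detectors.

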